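Stand the toppled tube racks back up

TASK

Two empty tube racks have toppled onto their sides in the spill tray. Without picking them up, push each one over with the fingertips so that it rolls over the long foot edge on which it lies, that edge staying down on the mat, and stands upright on its feet again, wholly inside the tray. Leave alone the rack of samples that still stands in the tray, and the bottle and the jar beside it.

Things in the scene. Friction and masses are not known exactly. Their poses are not given: they have to be found in the camera images.
- rack_one: Empty blue plastic 30-place tube rack, toppled onto a long side. Standing: 104 mm (x) by 126 mm (y) by 72 mm high (z, feet to grid top). Origin: centre of the underside. Lying: its z is level, from feet to grid top; its x points up; it is 104 mm high and 72 mm deep. 0.13 to 0.25 kg. Its grid top faces the robot, within 30 degrees; its feet face away.
- rack_two: Empty blue plastic 30-place tube rack, toppled onto a long side. Standing: 104 mm (x) by 126 mm (y) by 72 mm high (z, feet to grid top). Origin: centre of the underside. Lying: its z is level, from feet to grid top; its x points up; it is 104 mm high and 72 mm deep. 0.13 to 0.25 kg. Its grid top faces away from the robot, within 30 degrees; its feet face it.
- rack_one_edge (a point): Midpoint of the rack's 126 mm foot edge that now lies on the mat, 52 mm along -x from its origin: the edge to roll over. Centre of mass on the rack's middle axis, about 36 mm above the feet: it overbalances by itself once rolled 35 to 40 degrees about this edge.
- rack_two_edge (a point): Midpoint of the rack's 126 mm foot edge that now lies on the mat, 52 mm along -x from its origin: the edge to roll over. Both racks: 4 mm end panels (104 x 72 mm) at both ends of y are also the feet; between them a closed base plate 8 to 12 mm above the feet and square-grid plates at 46 to 50 and 68 to 72 mm, cells too small for a fingertip.
- tray: Fixed steel spill tray, 400 mm (x) by 740 mm (y) outside, standing on the bench, with 4 mm walls 18 mm high; a dark non-slip rubber mat covers its floor, mat top 6 mm above the bench (friction about 1). Origin: centre of the underside.
- sample_rack: Bystander: a rack of the same kind standing on its feet in the tray, holding capped sample tubes, 112 mm high over the caps, loose. Origin: centre of the underside.
- reagent_bottle: Bystander: amber reagent bottle, 62 mm in diameter, 135 mm high, standing loose beside the tray. Origin: centre of the underside.
- specimen_jar: Bystander: specimen jar, 60 mm in diameter, 65 mm high, standing loose beside the tray. Origin: centre of the underside.
Mind the look-alikes: they are no part of the job. Leave any brown look-alike of the rack_one alone. What is shaped like the rack_two but brown is not meant.

How it is judged:
By the outcome, as a careful person would: the job done as asked, in the order asked, and still so for the second after the job is handed in, with the robot touching nothing.
It also fails if it takes over 53 s, if anything falls off the work surface, if the arm or the gripper's body presses on something with over 40 N, if the wrist force passes 120 N, or if a joint passes its speed limit or range.

ROBOT

A 6-joint arm with a two-finger parallel gripper is mounted at the origin on the work surface. World frame = base frame: x ahead of the robot, y to its left, z up, the work surface at z = 0. Lengths are in mm, angles in degrees, forces in N, time in s.
With the tool pointing down it reaches from about 350 to 850 mm from the base axis. Payload 8.1 kg.
Tool frame: the origin (TCP) lies midway between the tips of the shut fingers; the grasp point (between the pads) lies 19 mm behind it (r.pinch_z is the distance from the TCP to the grasp point, in mm); z points along the fingers, y is the line along which they close (so a half turn about z gives the same grasp; the last joint's range is limited). The gripper opens to 85 mm and grips with 20 to 120 N. Pads are 22 mm wide; open, the fingers measure 114 mm over their backs; the gripper's body (76 mm by 85 mm) begins 54 mm behind the grasp point. The pads swing forward as they close: fully open they stand 13 mm farther back than shut.
Start: joints at [-74.851, 7.471, 85.268, -0, 87.261, -4.893], TCP at [205.646, -563.662, 231.292] pointing down, gripper open.
Joint ranges: [-169.43, 169.43], [-51.17, 129.36], [1.28, 143.12], [-76.62, 256.62], [0, 156.53], [-152.29, 152.29]. Speed limits (degrees/s): [136.94, 136.94, 159.86, 180, 180, 180].

INTERFACE

Orientations are given as [roll, pitch, yaw] about the fixed x, y, z axes, in that order (R = Rz(yaw) Ry(pitch) Rx(roll)).
In Python, from bench import sensors, optics, job, r gives the robot as it stands.
- The arm moves only by the tool play_rows, never from a script. Its argument "motion" is a list that holds one entry, the list of rows, each a list of 6 numbers: the shift along the tool's x, y, z in cm, then the turn, a rotation vector about the tool's x, y, z in degrees. In form: [[[x, y, z, ax, ay, az], ...]]. A call has 1 to 5 rows; each row is the pose to reach, as a shift and turn from the pose commanded when the call began, along the tool's axes at that moment; what a row does not reach only later rows make up. A row lasts 1/10 s, in which the tool goes at most 50 mm and 8.59 degrees, less where a joint would pass 70% of its speed; a pose out of reach is approached as far as the arm can. A call with a gripper value outside its range is refused whole. "jaw" is the opening, from 0 (shut) to 1 (fully open), set as the call begins (left out, the last holds). The fingers move at their own pace and stop on an object; "squeeze" is the grip in N (left out, the last holds). Time passes only in rows, so rows that repeat a pose let the fingers close. It gives the time, the measured TCP pose, the force, the opening and the grip force at its end, in the units of the state.
- sensors.sense(): the state, without advancing time (a new reading comes with each control period).
- optics.snapshot(name): name is "side" or "top"; returns a dict with "pixels" (400x640x3 uint8, red, green, blue), "mtx" (3x3 intrinsics, pixels), "k1" (the pictures are not rectified: a ray, as slopes to the right and down, at radius r is drawn at 1 + k1 r^2 times it, then the intrinsics apply), "R" (3x3) and "t" (3): a world point X has camera coordinates R X + t. Camera axes: x right, y down, z forward; pixel columns grow to the right and rows downward; lengths in mm; the calibration is good to about 2 mm. A picture is of the moment at which its call begins. There is no depth.
- job.hand_in(): hands the job in; it is judged then, once.
The state is a dict: "time": time; "joint_pos": joint angles; "qd": joint speeds; "joint_efforts": joint torques, N m; "tool_pos": TCP position; "tcp_rot": TCP orientation; "ft_force": force on the tool from outside, world axes, zero at the start; "wrist_torque": the same for the moment, N m; "finger_gap": finger opening in mm; "grip_force": force on a finger pad.
Only numpy, scipy, OpenCV 4.12 (cv2) and the standard library are available. Lean on these libraries where they do the work, as an engineer would, in place of code of your own. Each camera call takes 0.05 s, during which the arm holds its last target. There are 200 camera calls.

## Working session

There is one attempt and no reset: what is moved stays moved. The work goes in short steps, Python scripts to look and compute and a tool call to move; the robot and the scene stay as the last step left them, time stands still between calls to the robot, and variables do not carry over. Pictures are saved under pics/ and viewed, at most 10 in all, crops included, and the job is handed in when it is done.

Besides the shell and the picture viewer there is one more tool, called after "Request:" in YAML: its name, and indented under it one key for each argument. play_rows: Moves the arm, as the interface text tells. Its arguments: {"type":"object","properties":{"motion":{"type":"array","items":{"type":"array","items":{"type":"array","items":{"type":"number"}}}},"jaw":{"type":"number"},"squeeze":{"type":"number"}},"required":["motion"]}

```bash
ls; mkdir -p pics; python3 - <<'E'
from bench import sensors, optics, job, r
import cv2
for n in("side","top"):
    s=optics.snapshot(n); cv2.imwrite(f"pics/{n}0.png",s["pixels"][:,:,::-1]); print(n,s["mtx"],s["k1"],s["R"],s["t"])
print(sensors.sense())
E
```

```text
pics
side [[367.13825842   0.         319.11257389]
 [  0.         367.13825842 197.82640091]
 [  0.           0.           1.        ]] -0.06941744386347241 [[-0.99483223 -0.10050826  0.01438504]
 [-0.06416368  0.51254245 -0.85626121]
 [ 0.07868838 -0.85275924 -0.51634273]] [ 530.72767681   96.90759304 1165.64496086]
top [[379.31320708   0.         315.29672418]
 [  0.         379.31320708 195.83586595]
 [  0.           0.           1.        ]] -0.05108217253237116 [[ 3.86827417e-03 -9.99992230e-01 -7.58854624e-04]
 [-9.99429539e-01 -3.84063499e-03 -3.35536237e-02]
 [ 3.35504485e-02  8.88216343e-04 -9.99436631e-01]] [ -36.07505886  531.61759744 1233.67655408]
{'time': 0.1, 'joint_pos': array([-7.48505993e+01,  7.50970481e+00,  8.53251095e+01,  1.21320596e-03,
        8.72597182e+01, -4.89250989e+00]), 'qd': array([ 0.00058482, -0.02503979, -0.18209767, -0.03601472, -0.01949906,
        0.08926745]), 'joint_efforts': array([ 5.11735871e-04, -5.70951712e+01, -5.01942980e+01, -2.06119007e-04,
        8.17512337e-03,  7.39733787e-05]), 'tool_pos': array([ 205.52817388, -563.1730684 ,  230.34069534]), 'tcp_rot': array([-1.79905915e+02, -9.26967079e-03,  2.00418440e+01]), 'ft_force': array([ 0.29257971, -0.31077152,  0.40336935]), 'wrist_torque': array([ 0.0086171 ,  0.02298046, -0.02464434]), 'grip_force': 0.0, 'finger_gap': 85.26934960342861}
```

View pics/side0.png

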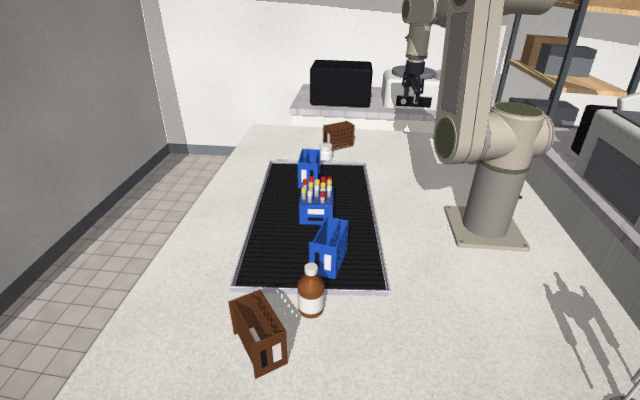

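View pics/top0.png

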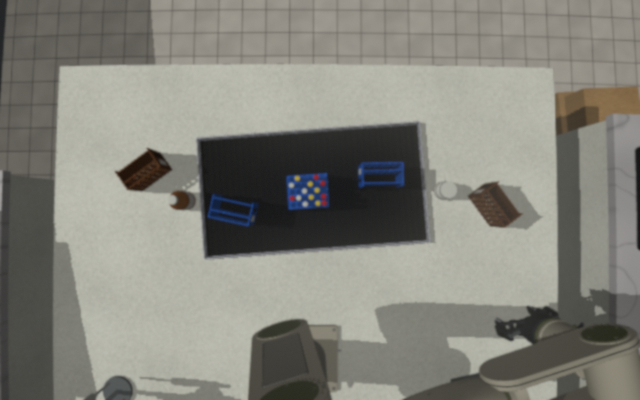

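The side view shows the blue near rack at (330,247) with its grid to the right, towards the robot, so it is rack_one. The blue far rack at (310,165) is rack_two, with the sample rack between them at (317,205). In the top view, rack_one is at (232,210), rack_two at (381,174), and the brown racks lie outside the tray.

```bash
python3 - <<'E'
import cv2,numpy as np
t=cv2.imread("pics/top0.png");s=cv2.imread("pics/side0.png")
a=cv2.resize(t[185:235,195:270],(600,400),interpolation=cv2.INTER_CUBIC)
a=cv2.resize(t[190:230,200:265],None,fx=6,fy=6,interpolation=3)
b=cv2.resize(t[155:195,350:415],None,fx=6,fy=6,interpolation=3)
c=cv2.resize(s[210:285,300:365],None,fx=6,fy=6,interpolation=3)[:340]
c=cv2.resize(s[212:282,300:365],None,fx=5,fy=5,interpolation=3)
d=cv2.resize(s[143:193,285:335],None,fx=7,fy=7,interpolation=3)
o=np.zeros((600,790,3),np.uint8)
o[:240,:390]=a;o[:240,400:790]=b;o[245:595,:325]=c;o[245:595,400:750]=d
cv2.imwrite("pics/c0.png",o)
E
```

```text
(no output)
```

View pics/c0.png

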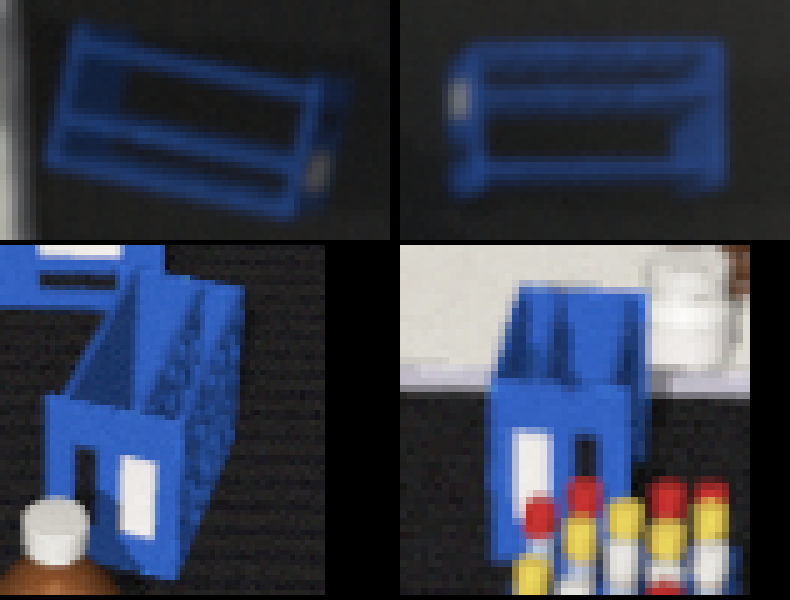

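```bash
cat > h.py <<'E'
import numpy as np, cv2
from scipy.optimize import least_squares
from bench import sensors, optics, job, r
def proj(s,P):
    C=np.atleast_2d(P)@np.array(s["R"]).T+np.array(s["t"]); u=C[:,:2]/C[:,2:]
    u=u*(1+s["k1"]*(u**2).sum(1,keepdims=True)); return u*s["mtx"][0,0]+np.array([s["mtx"][0,2],s["mtx"][1,2]])
def box(p,sg):  # upper face corners: far-left, near-left, near-right, far-right ; p=edge-centre x,y,yaw(deg),top z
    c,s=np.cos(np.radians(p[2])),np.sin(np.radians(p[2])); R=np.array([[c,-s],[s,c]])
    L=np.array([[36,63],[-36,63],[-36,-63],[36,-63]])
    return np.c_[L@R.T+p[:2],np.full(4,p[3])]
E
python3 - <<'E'
from h import *
T=optics.snapshot("top");S=optics.snapshot("side")
D={"one":([[212.5,194.7],[207.5,217.5],[249.2,225.8],[253,204.2]],[[309,242.4],[337,247.4],[348.6,220.4],[327,216.6]]),
"two":([[363,162],[362,185.6],[403.7,185.5],[403.7,162]],[[297.9,162.7],[319.3,163],[320.4,149.7],[302.1,149]])}
for n,(a,b) in D.items():
    tri=[]
    for ua,ub in zip(a,b):
        f=lambda X:np.r_[proj(T,X)[0]-ua,proj(S,X)[0]-ub]
        tri.append(least_squares(f,[500,0,100]).x)
    print(n,np.round(tri,0).tolist())
    f=lambda p:np.r_[(proj(T,box(p,1))-a).ravel(),(proj(S,box(p,1))-b).ravel()]
    o=least_squares(f,[520,0,0,110]); print(np.round(o.x,1),np.round(o.fun,1))
# tray corners outer rim z=18, bystanders
def ray(s,u,z):
    return least_squares(lambda X:proj(s,[X[0],X[1],z])[0]-u,[500,0]).x.round(0)
for u in([198,139],[418,123],[427,241],[206,257]): print("tray",ray(T,u,18))
for u in([287,175],[328,174],[328,208],[288,209]): print("samp",ray(T,u,72))
print("bottle",ray(T,[178,200],130),"jar",ray(T,[446,188],60))
E
```

```text
one [[532.0, 277.0, 109.0], [462.0, 291.0, 111.0], [437.0, 165.0, 107.0], [500.0, 154.0, 107.0]]
[482.7 221.5 -12.5 108.5] [ 0.6 -0.3  0.2  0.1 -1.1  1.1  0.5 -0.6  0.5 -0.2  0.2  0.8  1.2  0.2
 -2.3 -0.9]
two [[631.0, -178.0, 106.0], [557.0, -175.0, 111.0], [561.0, -302.0, 107.0], [632.0, -302.0, 105.0]]
[ 594.9 -239.3    0.9  107.6] [-0.8  0.5  0.6  0.6  0.4  0.3 -0.1  0.1 -0.3 -0.1 -1.6  0.6  0.2 -0.3
 -0.1 -0.4]
tray [717. 353.]
tray [ 773. -371.]
tray [ 386. -398.]
tray [331. 321.]
samp [594.  54.]
samp [598. -73.]
samp [492. -74.]
samp [488.  51.]
bottle [514. 374.] jar [ 556. -447.]
```

Request:
play_rows:
  motion:
    - [[4.7,-1.3,0,0,0,4],[9.4,-2.6,0,0,0,8],[14.1,-3.9,0,0,0,12],[18.8,-5.2,0,0,0,16],[23.5,-6.5,0,0,0,19]]
  jaw: 0.5

```text
time: 0.7
tool_pos: [405.4, -420.7, 231.2]
tcp_rot: [-180.0, -0.0, 0.9]
ft_force: [0.6, -0.5, -1.2]
finger_gap: 42.1
grip_force: 0.0
```

Request:
play_rows:
  motion:
    - [[4,-2.8,0,0,0,0],[8,-5.6,0,0,0,0],[12,-8.4,0,0,0,0],[16,-11.2,0,0,0,0],[20,-14,0,0,0,0]]

```text
time: 1.2
tool_pos: [602.9, -276.9, 231.1]
tcp_rot: [-180.0, 0.0, 1.0]
ft_force: [-0.1, -0.4, 0.1]
finger_gap: 42.6
grip_force: 0.0
```

Request:
play_rows:
  motion:
    - [[3.3,-2.1,0,0,0,0],[6.8,-4.0,2,0,0,0],[6.8,-4.0,5,0,0,0],[6.8,-4.0,7,0,0,0],[6.8,-4.0,7,0,0,0]]

```text
time: 1.7
tool_pos: [666.5, -235.6, 155.8]
tcp_rot: [-179.8, 0.4, 1.1]
ft_force: [-0.7, -0.8, 0.5]
finger_gap: 42.7
grip_force: 0.0
```

```bash
python3 - <<'E'
from h import *
T=optics.snapshot("top")["pixels"];S=optics.snapshot("side")["pixels"];print(sensors.sense()["tool_pos"])
o=np.hstack([cv2.resize(T[140:210,340:420],None,fx=5,fy=5,interpolation=3)[:350,:,::-1],cv2.resize(S[125:195,270:350],None,fx=5,fy=5,interpolation=3)[:,:,::-1]])
cv2.imwrite("pics/c1.png",o)
E
```

```text
[ 668.47472348 -237.16343167  161.1155162 ]
```

View pics/c1.png

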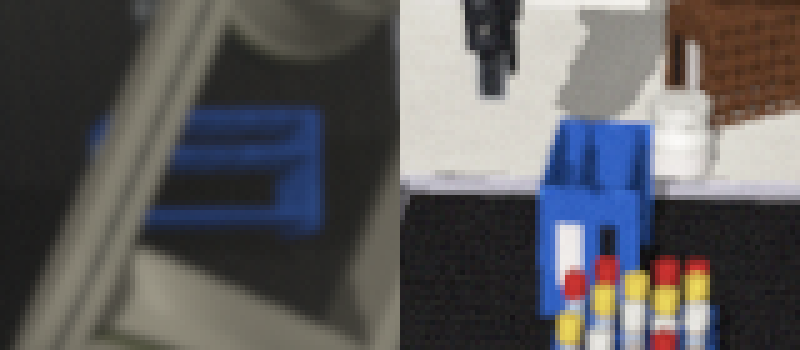

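The picture shows the fingers (490,95 in the right panel) beyond rack two's far face, above and clear of it. I'll go down and then push.

Request:
play_rows:
  motion:
    - [[0,0,3.5,0,0,0],[0,0,7,0,0,0],[-1,0,7,0,0,0],[-1.5,0,7,0,0,0],[-2,0,7,0,0,0]]

```text
time: 2.3
tool_pos: [650.0, -238.6, 94.2]
tcp_rot: [179.9, -0.2, 1.0]
ft_force: [-0.5, 0.3, 0.6]
finger_gap: 42.5
grip_force: 0.0
```

Request:
play_rows:
  motion:
    - [[-0.4,0,0,0,0,0],[-0.8,0,0,0,0,0],[-1.2,0,0,0,0,0],[-1.6,0,0,0,0,0],[-2,0,0,0,0,0]]

```text
time: 2.8
tool_pos: [629.0, -238.0, 91.8]
tcp_rot: [180.0, -0.1, 1.0]
ft_force: [1.7, -0.0, 0.7]
finger_gap: 42.8
grip_force: 0.8
```

Request:
play_rows:
  motion:
    - [[-0.4,0,0,0,0,0],[-0.8,0,0,0,0,0],[-1.2,0,0,0,0,0],[-1.6,0,0,0,0,0],[-2,0,0,0,0,0]]

```text
time: 3.3
tool_pos: [608.4, -238.3, 91.2]
tcp_rot: [-180.0, 0.0, 1.0]
ft_force: [1.6, 1.0, 1.8]
finger_gap: 43.1
grip_force: 0.7
```

```bash
python3 - <<'E'
from h import *
S=optics.snapshot("side")["pixels"]
cv2.imwrite("pics/c2.png",cv2.resize(S[125:195,270:350],None,fx=6,fy=6,interpolation=3)[:,:,::-1])
E
```

```text
(no output)
```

View pics/c2.png

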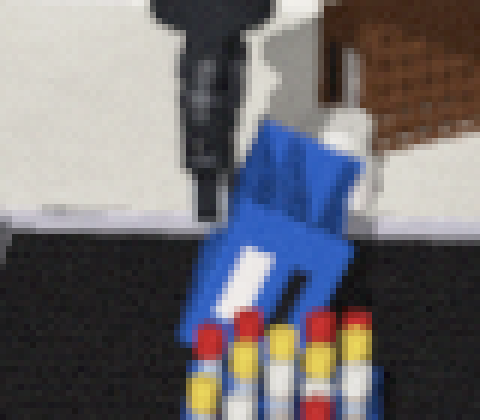

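Rack two is tilting by about 27° over its near edge, with the fingertip at (207,215) behind it. I'll continue slowly.

Request:
play_rows:
  motion:
    - [[-0.3,0,0,0,0,0],[-0.6,0,0,0,0,0],[-0.9,0,0,0,0,0],[-1.2,0,0,0,0,0],[-1.5,0,0,0,0,0]]

```text
time: 3.85
tool_pos: [593.4, -238.5, 91.0]
tcp_rot: [-180.0, 0.0, 1.0]
ft_force: [-0.5, -0.3, -0.3]
finger_gap: 42.8
grip_force: 0.0
```

Request:
play_rows:
  motion:
    - [[-0.3,0,0,0,0,0],[-0.6,0,0,0,0,0],[-0.9,0,0,0,0,0],[-1.2,0,0,0,0,0],[-1.2,0,0,0,0,0]]

```text
time: 4.35
tool_pos: [581.4, -238.8, 91.3]
tcp_rot: [-180.0, 0.0, 1.0]
ft_force: [-0.6, -0.2, -0.4]
finger_gap: 42.5
grip_force: 0.0
```

Request:
play_rows:
  motion:
    - [[0,0,0,0,0,0],[1,0,-2,0,0,0],[1,0,-6,0,0,0],[1,0,-10,0,0,0],[1,0,-12,0,0,0]]

```text
time: 4.85
tool_pos: [593.5, -239.3, 216.0]
tcp_rot: [179.9, -0.3, 1.1]
ft_force: [0.2, -0.1, 0.4]
finger_gap: 43.1
grip_force: 0.0
```

```bash
python3 - <<'E'
from h import *
S=optics.snapshot("side")["pixels"];T=optics.snapshot("top")["pixels"]
f=lambda a:cv2.resize(a,None,fx=4,fy=4,interpolation=3)[:,:,::-1]
cv2.imwrite("pics/c3.png",np.hstack([f(S[125:225,270:360]),f(T[130:230,335:435])]))
E
```

```text
(no output)
```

View pics/c3.png

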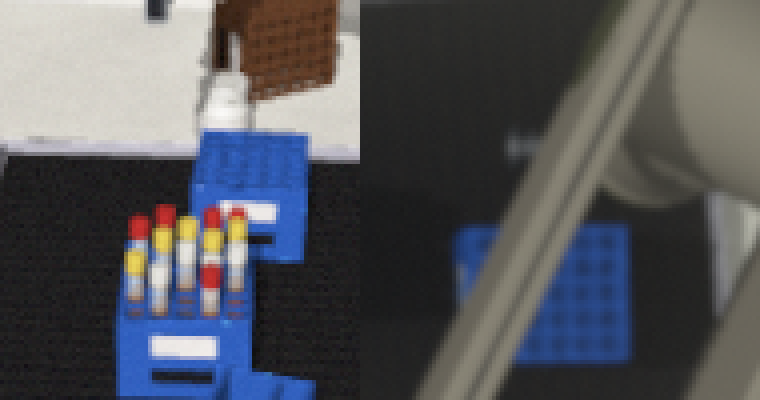

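Rack two stands upright on its feet, with its grid up at (250,160). Next is rack one.

Request:
play_rows:
  motion:
    - [[-1.6,-4.5,0,0,0,2],[-3.2,-9,0,0,0,4],[-4.8,-13.5,0,0,0,6],[-6.4,-18,0,0,0,8],[-8,-22.5,0,0,0,8]]

```text
time: 5.45
tool_pos: [506.3, -13.5, 209.9]
tcp_rot: [-180.0, 0.1, -7.1]
ft_force: [0.6, 0.6, 0.6]
finger_gap: 42.7
grip_force: 0.0
```

```bash
python3 - <<'E'
from h import *
from scipy.spatial.transform import Rotation as Q
s=sensors.sense();R=Q.from_euler('xyz',s["tcp_rot"],degrees=True)
print(s["joint_pos"].round(1),s["tool_pos"].round(1),s["tcp_rot"].round(1),R.inv().apply(np.array([416,237,200])-s["tool_pos"]).round(1))
E
```

```text
[ -7.3  -6.4 101.5   0.   85.   89.7] [506.3 -13.5 209.9] [-1.8e+02  1.0e-01 -7.1e+00] [-120.3 -237.5   10.1]
```

Request:
play_rows:
  motion:
    - [[-2,-4,0,0,0,1],[-4,-8,0,0,0,2],[-6,-12,0,0,0,3],[-8,-16,0,0,0,4],[-10,-20,0,0,0,5.4]]

```text
time: 5.95
tool_pos: [431.3, 197.0, 210.2]
tcp_rot: [180.0, 0.1, -12.4]
ft_force: [0.5, -0.3, -0.4]
finger_gap: 42.9
grip_force: 0.0
```

Request:
play_rows:
  motion:
    - [[-2,-4,0,0,0,0],[-2,-4,2,0,0,0],[-2,-4,4,0,0,0],[-2,-4,4.5,0,0,0],[-2,-4,4.5,0,0,0]]

```text
time: 6.45
tool_pos: [420.7, 238.4, 164.7]
tcp_rot: [179.9, 0.2, -12.4]
ft_force: [1.0, -0.3, 1.3]
finger_gap: 42.6
grip_force: 0.0
```

```bash
python3 - <<'E'
from h import *
from scipy.spatial.transform import Rotation as Q
S=optics.snapshot("side")["pixels"]
s=sensors.sense();R=Q.from_euler('xyz',s["tcp_rot"],degrees=True)
print(s["joint_pos"].round(1),s["tool_pos"].round(1),s["tcp_rot"].round(1),R.inv().apply(np.array([416,237,90])-s["tool_pos"]).round(1))
cv2.imwrite("pics/c4.png",cv2.resize(S[190:300,280:400],None,fx=4,fy=4,interpolation=3)[:,:,::-1])
E
```

```text
[ 23.4  -8.3 107.9   0.   80.5 125.8] [421.5 238.5 165.9] [ 1.80e+02  1.00e-01 -1.24e+01] [-4.9  2.6 75.9]
```

View pics/c4.png

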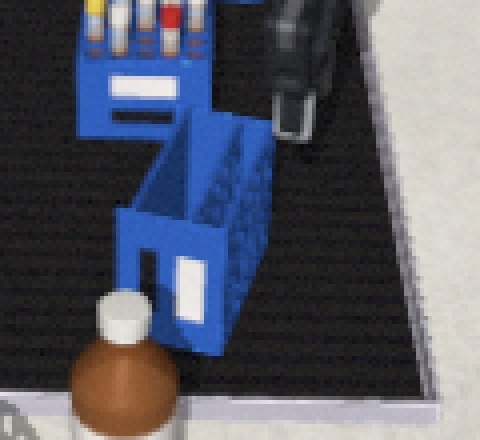

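The fingers at (293,130) are on the robot side of rack one, clear of its grid face. I'll descend and push away from the robot.

Request:
play_rows:
  motion:
    - [[-0.5,0.3,3.8,0,0,0],[-0.5,0.3,7.5,0,0,0],[0,0.3,7.5,0,0,0],[0.8,0.3,7.5,0,0,0],[1.3,0.3,7.5,0,0,0]]

```text
time: 7.0
tool_pos: [436.7, 233.5, 94.3]
tcp_rot: [-179.9, -0.2, -12.4]
ft_force: [0.4, -0.0, 0.5]
finger_gap: 42.5
grip_force: 0.0
```

Request:
play_rows:
  motion:
    - [[0.4,0,0,0,0,0],[0.8,0,0,0,0,0],[1.2,0,0,0,0,0],[1.6,0,0,0,0,0],[2,0,0,0,0,0]]

```text
time: 7.5
tool_pos: [453.6, 228.9, 91.4]
tcp_rot: [-180.0, -0.0, -12.4]
ft_force: [-1.7, 1.4, 1.5]
finger_gap: 42.6
grip_force: 0.6
```

Request:
play_rows:
  motion:
    - [[0.4,0,0,0,0,0],[0.8,0,0,0,0,0],[1.2,0,0,0,0,0],[1.6,0,0,0,0,0],[2,0,0,0,0,0]]

```text
time: 8.0
tool_pos: [473.2, 224.5, 91.3]
tcp_rot: [180.0, -0.0, -12.4]
ft_force: [0.3, -0.1, 1.3]
finger_gap: 42.5
grip_force: 0.4
```

```bash
python3 - <<'E'
from h import *
S=optics.snapshot("side")["pixels"]
cv2.imwrite("pics/c5.png",cv2.resize(S[190:300,280:400],None,fx=4,fy=4,interpolation=3)[:,:,::-1])
E
```

```text
(no output)
```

View pics/c5.png

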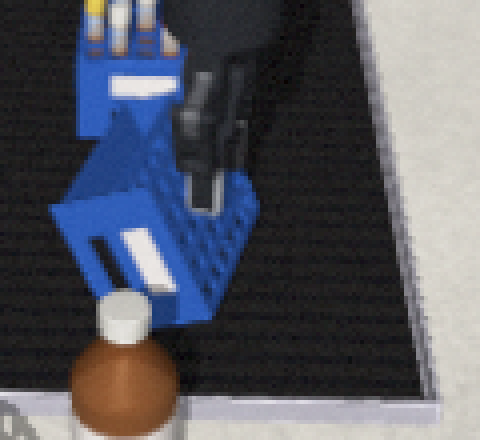

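Rack one is tilting by about 27° about its far edge. I'll push on past the balance point, then withdraw.

Request:
play_rows:
  motion:
    - [[0.3,0,0,0,0,0],[0.6,0,0,0,0,0],[0.9,0,0,0,0,0],[1.2,0,0,0,0,0],[1.5,0,0,0,0,0]]

```text
time: 8.55
tool_pos: [487.8, 221.3, 91.2]
tcp_rot: [180.0, -0.0, -12.4]
ft_force: [0.3, 0.4, -0.1]
finger_gap: 42.7
grip_force: 0.0
```

Request:
play_rows:
  motion:
    - [[0.3,0,0,0,0,0],[0.6,0,0,0,0,0],[0.9,0,0,0,0,0],[1.2,0,0,0,0,0],[1.2,0,0,0,0,0]]

```text
time: 9.05
tool_pos: [499.6, 218.7, 91.4]
tcp_rot: [-180.0, -0.0, -12.4]
ft_force: [-0.1, 0.6, -0.4]
finger_gap: 42.4
grip_force: 0.0
```

Request:
play_rows:
  motion:
    - [[0,0,0,0,0,0],[-1,0,-2,0,0,0],[-4,0,-6,0,0,0],[-8,0,-10,0,0,0],[-10,0,-14,0,0,0]]

```text
time: 9.55
tool_pos: [399.4, 240.0, 230.4]
tcp_rot: [179.9, 0.1, -12.4]
ft_force: [0.9, 0.2, 0.5]
finger_gap: 42.3
grip_force: 0.0
```

```bash
python3 - <<'E'
from h import *
S=optics.snapshot("side")["pixels"];T=optics.snapshot("top")["pixels"]
f=lambda a,k:cv2.resize(a,None,fx=k,fy=k,interpolation=3)[:,:,::-1]
a=f(S[120:320,225:400],2.2);b=f(T[110:270,185:435],1.6)
o=np.zeros((a.shape[0],a.shape[1]+b.shape[1],3),np.uint8);o[:,:a.shape[1]]=a;o[:b.shape[0],a.shape[1]:]=b
cv2.imwrite("pics/c6.png",o)
E
```

```text
(no output)
```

View pics/c6.png

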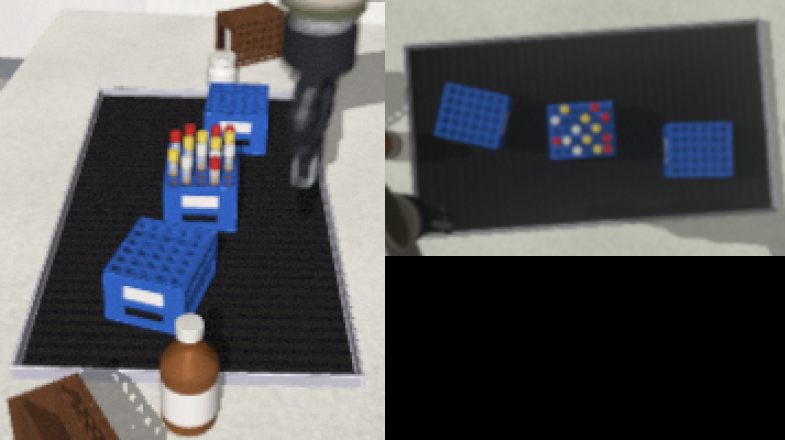

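Both racks stand upright inside the tray. The sample rack, bottle and jar look undisturbed, and the arm is clear of everything.

```bash
python3 -c "
from bench import job
print(job.hand_in())"
```

```text
the job is handed in; nothing more can be done
None
```

Both blue racks were rolled over their foot edges and stand upright inside the tray in the last pictures; the sample rack, bottle and jar look undisturbed, and the job was handed in at about 10 s of the allowed 53 s.

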